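# Kickstand down, then hold the bike frame upright for painting

### The job

The rear end of a child's bike frame leans over in its paint stand with its kickstand folded back. With the frame still leaning, flip the kickstand over centre so that it snaps fully down; then take the frame, bring it upright and hold it there so that it can be painted, because it tips back when let go: finish while still holding it upright and still. Do not tip the frame over to the other side, and leave the bottles, the brush jar and the tape roll where they are.

Things in the scene. Friction and masses are not known exactly. Their poses are not given: they have to be found in the camera images.
- jig: Paint stand, fixed: plywood board 200 x 320 x 15 mm, two 60 mm high bearing blocks and a rod along its y axis, 45 mm up, on which the bike frame tips. A rest post 22 mm square, 165 mm high, at x 67, y -105 mm stops the leaning frame. Origin: on the table under the rod, mid-board; x points to the side the frame leans to (away from the robot, within 0.5 rad of yaw), z up.
- hinge_mid (a point): Point on the frame's tipping axis (the rod, along the stand's y axis, 45 mm above the table), at the y (-42 mm) of the top tube's origin.
- frame: Rear end of a child's bike frame with hub, grey, tipping about the stand's rod. Origin: on the rod, mid-stand; axes as the stand's when upright, z up along the frame. It starts leaning 0.32 rad to the stand's +x, on the post; it can tip 0.30 the other way. Moves freely. With kickstand 0.9 kg; the hub's weight is on the +x side, so from upright it tips back to +x with about 0.15 N m unless held.
- top_tube (a point): Grey round top tube of the bike frame, 25 mm thick, its highest cross bar, along the stand's y, 235 mm from the rod (280 mm above the table when upright). This point: on its centre line; bare for 50 mm to -y and 35 mm to +y, open below. The seat tube (29 mm thick, 30 mm higher) is 80 mm to -y; a thin stay goes down to the hub at 54 mm to +y. Axes as the stand's, tipped with the frame.
- stand (a joint): Kickstand angle: 0 folded back (leg pointing to the frame's +y, 0.26 rad above level), growing as the leg swings down, 1.80 fully down (a stop; leg straight down along the frame). An over-centre spring holds it at either end: below about 0.5 it springs back up, beyond about 0.65 it snaps down by itself. Some 3 N downwards at 75 mm from the pivot moves it.
- stand_pivot (a point): Pivot of the kickstand, on the end of the hub's axle, 54 mm to the +x side of the frame and 115 mm above the rod (with the frame upright), y 60 mm in the stand's frame. The hub's flanges reach 22 mm around this axis.
- stand_foot (a point): Centre of the kickstand's foot, 115 mm from the pivot. A small tension spring runs beside the pivot from a peg on the frame to the leg, 30 mm out. The leg is a straight dark steel bar 13 mm thick from pivot to foot; nothing is above the leg more than 30 mm out from the pivot.
- bottle_tall: Paint bottle, 60 mm across, 190 mm high, standing; origin under its centre. To be left alone.
- bottle_small: Paint bottle, 52 mm across, 140 mm high, standing; origin under its centre. To be left alone.
- jar: Glass jar with brushes, 76 mm across, 85 mm high, brushes to 180 mm; origin under its centre. To be left alone.
- tape: Roll of masking tape lying flat, 90 mm across, 25 mm high; origin under its centre. To be left alone.

How it is judged:
By the outcome, as a careful person would: the job done as asked, in the order asked, and still so for the second after the job is handed in, while the arm keeps its last pose, push and grip.
It also fails if it takes over 54 s, if anything falls off the work surface, if the arm or the gripper's body presses on something with over 40 N, if the wrist force passes 120 N, or if a joint passes its speed limit or range.

### The arm

A 6-joint arm with a two-finger parallel gripper is mounted at the origin on the work surface. World frame = base frame: x ahead of the robot, y to its left, z up, the work surface at z = 0. Lengths are in m, angles in rad, forces in N, time in s.
With the tool pointing down it reaches from about 0.3 to 0.775 m from the base axis. Payload 14.6 kg.
Tool frame: the origin (TCP) lies between the finger pads; the fingertips stand 14 mm ahead of it and the grasp point (between the pads) lies 5 mm behind it; z points along the fingers, y is the line along which they close (so a half turn about z gives the same grasp; the last joint's range is limited). The gripper opens to 85 mm and grips with 20 to 120 N. Pads are 22 mm wide; open, the fingers measure 114 mm over their backs; the gripper's body (76 mm by 85 mm) begins 54 mm behind the grasp point. The pads swing forward as they close: fully open they stand 13 mm farther back than shut.
Start: joints at [-1.341, 0.3, 1.521, -0, 1.321, -0.067], TCP at [0.161, -0.526, 0.245] pointing down, gripper open.
Joint ranges: [-3.03, 3.03], [-0.79, 2.21], [0.23, 2.52], [-1.04, 4.18], [0, 3.07], [-2.55, 2.55]. Speed limits (rad/s): [2.22, 2.22, 2.57, 3.14, 3.14, 3.14].

### API

Orientations are given as a unit quaternion [x, y, z, w].
In Python, from station import telemetry, cams, workorder gives the robot as it stands.
- The arm moves only by the tool servo_tool, never from a script. Its argument "steps" is text: rows parted by semicolons, each of 7 numbers parted by spaces: the shift along the tool's x, y, z in mm, then the turn, a rotation vector about the tool's x, y, z in rad, then the finger opening in mm, from 0 to 85.4. A call has 1 to 20 rows; each row shifts and turns the commanded pose from where the row before left it, along the tool's axes as they then stand; what a row does not reach is not made up. A row lasts 1/12 s, in which the tool goes at most 41.7 mm and 7.16 degrees, less where a joint would pass 70% of its speed; a pose out of reach is approached as far as the arm can. A call with a gripper value outside its range is refused whole. The fingers move at their own pace and stop on an object; "squeeze" is the grip in N (left out, the last holds). Time passes only in rows, so rows that do not move let the fingers close. It gives the time, the measured TCP pose, the force, the opening and the grip force at its end, in the units of the state.
- telemetry.observe(): the state, without advancing time (a new reading comes with each control period).
- cams.snapshot(name): name is "scene" or "top"; returns a dict with "color" (420x560x3 uint8, red, green, blue), "fx", "fy", "cx", "cy" (pixels), "R" (3x3) and "t" (3): a world point X has camera coordinates R X + t. Camera axes: x right, y down, z forward; pixel columns grow to the right and rows downward; lengths in m; the calibration is good to about 2 mm. A picture is of the moment at which its call begins. There is no depth.
- workorder.finish_job(): hands the job in; it is judged then, once.
The state is a dict: "time": time; "qpos": joint angles; "joint_velocities": joint speeds; "joint_torque": joint torques, N m; "ee_pos": TCP position; "ee_rot": TCP orientation; "force": force on the tool from outside, world axes, zero at the start; "wrist_torque": the same for the moment, N m; "opening": finger opening in m; "grip_force": force on a finger pad.
Only numpy, scipy, OpenCV 4.12 (cv2) and the standard library are available. Lean on these libraries where they do the work, as an engineer would, in place of code of your own. Each camera call takes 0.05 s, during which the arm holds its last target. There are 200 camera calls.

## Working session

There is one attempt and no reset: what is moved stays moved. The work goes in short steps, Python scripts to look and compute and a tool call to move; the robot and the scene stay as the last step left them, time stands still between calls to the robot, and variables do not carry over. Pictures are saved under pics/ and viewed, at most 10 in all, crops included, and the job is handed in when it is done.

Besides the shell and the picture viewer there is one more tool, called after "Emit:" as name(argument=value, ...), one argument or row to a line, values as JSON. servo_tool: Moves the arm, as the interface text tells. Its arguments: {"type":"object","properties":{"steps":{"type":"string"},"squeeze":{"type":"number"}},"required":["steps"]}

```bash
mkdir -p pics
python3 - <<'E'
from station import telemetry, cams
import cv2, pickle, numpy as np
d={}
for n in("scene","top"):
    s=cams.snapshot(n); d[n]=s; cv2.imwrite(f"pics/{n}0.png",s["color"][:,:,::-1])
    print(n,s["fx"],s["fy"],s["cx"],s["cy"],np.round(s["R"],3).tolist(),np.round(s["t"],3).tolist())
pickle.dump(d,open("d0.pkl","wb"))
print(telemetry.observe())
E
```

```text
scene 417.5198736226607 417.5198736226607 283.41219823902713 212.7269913032344 [[0.059, 0.998, -0.008], [0.814, -0.053, -0.578], [-0.578, 0.028, -0.816]] [-0.022, -0.292, 1.79]
top 475.41497494623417 475.41497494623417 277.02239480636456 211.5307010979565 [[-0.017, -1.0, -0.002], [-0.98, 0.017, -0.197], [0.197, -0.002, -0.98]] [0.02, 0.508, 1.423]
{'time': 0.1, 'qpos': array([-1.34062990e+00,  3.00422035e-01,  1.52150432e+00,  1.37560761e-05,
        1.32068672e+00, -6.66085640e-02]), 'joint_velocities': array([ 0.00161178,  0.00010644, -0.00186107, -0.00010829,  0.00149634,
       -0.00075357]), 'joint_torque': array([ 2.29122641e-03, -5.44373631e+01, -3.62369013e+01, -2.72758507e-05,
        3.02438384e-03,  1.38113683e-05]), 'ee_pos': array([ 0.16079391, -0.5257766 ,  0.24478069]), 'ee_rot': array([ 9.89010885e-01,  1.47841835e-01, -3.50373543e-05, -5.09052934e-04]), 'force': array([ 0.20905016,  0.93070395, -0.27618866]), 'wrist_torque': array([ 0.02582418, -0.05244185,  0.07537733]), 'grip_force': 0.0, 'opening': 0.0855775361366213}
```

View pics/scene0.png

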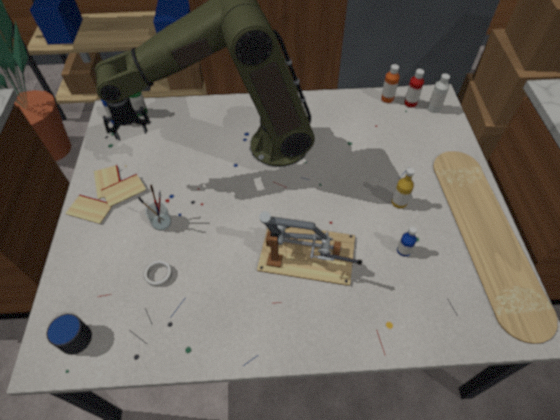

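View pics/top0.png

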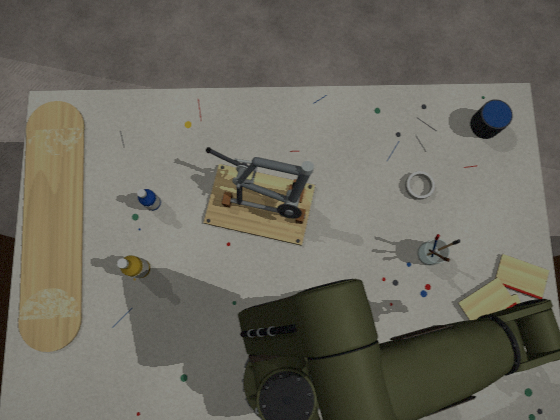

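The scene view shows the stand around px (308,253) and the top view around (262,200). The kickstand leg sticks out at (210,150) in the top view. I'll enlarge both.

Run:
```python
import cv2,pickle
d=pickle.load(open("d0.pkl","rb"))
for n,(x,y,w,h) in dict(scene=(245,200,130,95),top=(195,135,130,115)).items():
    c=d[n]["color"][y:y+h,x:x+w,::-1]; cv2.imwrite(f"pics/{n}0c.png",cv2.resize(c,None,fx=6 if n=="scene" else 5,fy=6 if n=="scene" else 5,interpolation=cv2.INTER_CUBIC))
```

```text
(no output)
```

View pics/scene0c.png

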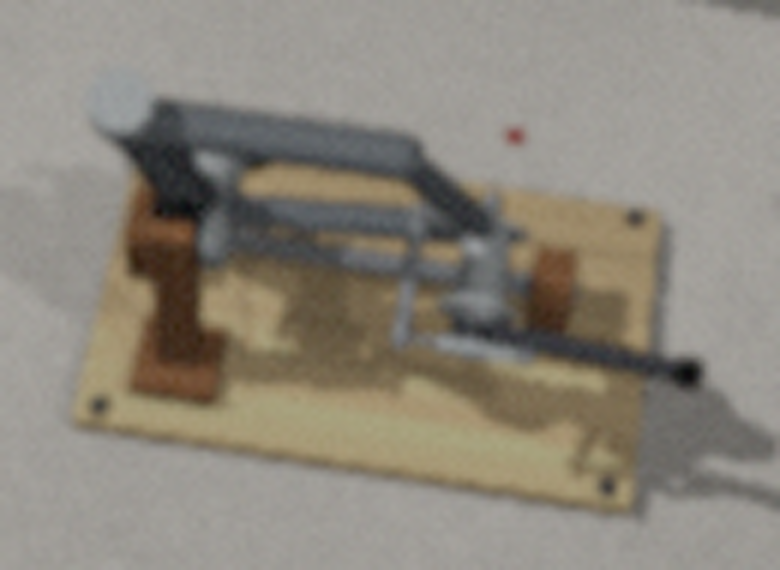

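View pics/top0c.png

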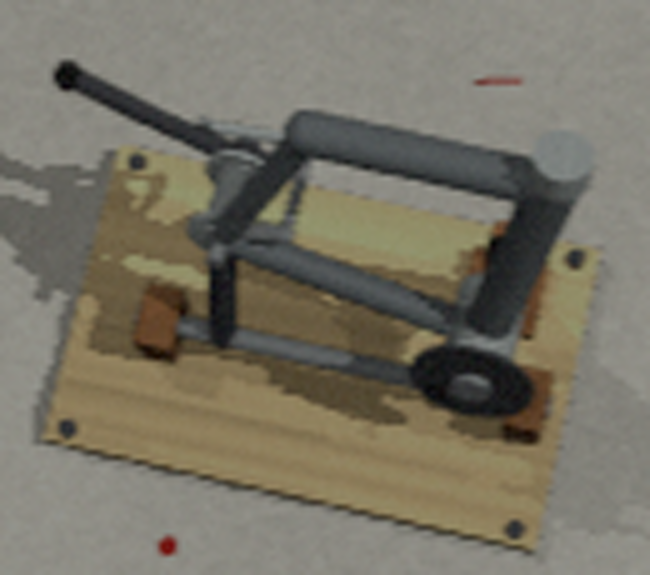

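The crops show these landmarks:
- **Board corners:** top view (42,438), (535,550), (602,247); scene view (662,212), (635,508), (77,422).
- **Foot ball:** top view (67,75), scene view (685,373).
- **Seat-tube cap:** top view (563,155), scene view (122,100).

Next I fit the jig pose and lean from these, and triangulate the points as a check.

```bash
cat > h.py <<'E'
import numpy as np,pickle
from scipy.optimize import least_squares
from scipy.spatial.transform import Rotation as Ro
d=pickle.load(open("d0.pkl","rb"))
def proj(n,X):
    s=d[n];c=np.asarray(s["R"])@X+np.asarray(s["t"]); return np.array([s["fx"]*c[0]/c[2]+s["cx"],s["fy"]*c[1]/c[2]+s["cy"]])
def px(n,u,v):
    k,x,y=(6,245,200) if n=="scene" else (5,195,135); return np.array([(u+.5)/k-.5+x,(v+.5)/k-.5+y])
def jig(p,X): return Ro.from_euler("z",p[2]).apply(X)+[p[0],p[1],0]
def frame(p,lean,X): return jig(p,Ro.from_euler("y",lean).apply(X)+[0,0,.045])
def foot(q,r=.115):  # frame coords, q kickstand angle
    a=.26-q; return np.array([.054,.06+r*np.cos(a),.115+r*np.sin(a)])
def tri(obs): # obs {cam:pixel}
    return least_squares(lambda X:np.concatenate([proj(n,X)-o for n,o in obs.items()]),[.55,0,.1]).x
E
python3 - <<'E'
from h import *
B=[("top",42,438,-.1,.16),("top",535,550,-.1,-.16),("top",602,247,.1,-.16),("top",113,150,.1,.16),
("scene",662,212,-.1,.16),("scene",635,508,.1,.16),("scene",77,422,.1,-.16)]
f=lambda p:np.concatenate([proj(n,jig(p,[x,y,.015]))-px(n,u,v) for n,u,v,x,y in B])
r=least_squares(f,[.55,0,0]);p=r.x;print(p,r.fun.reshape(-1,2).round(1).tolist())
F={"top":px("top",67,75),"scene":px("scene",685,373)};S={"top":px("top",563,155),"scene":px("scene",122,100)}
for nm,o,m in(("foot",F,foot(0)),("seat",S,np.array([0,-.122,.265]))):
    print(nm,tri(o),frame(p,.32,m),[ (proj(n,frame(p,.32,m))-o[n]).round(1) for n in o])
np.save("p.npy",p)
for nm,m in(("tube",[0,-.042,.235]),("pivot",[.054,.06,.115]),("leg75",foot(0,.075)),("leg95@.7",foot(.7,.095)),("leg80@.7",foot(.7,.08))): print(nm,frame(p,.32,np.array(m)).round(4),proj("top",frame(p,.32,np.array(m))))
print("tube up",frame(p,0,np.array([0,-.042,.235])))
E
```

```text
[ 0.54250984  0.07055653 -0.23082048] [[-1.0, 1.0], [-0.5, -0.1], [-1.2, 0.1], [-0.2, -0.8], [-0.8, -0.4], [-0.7, 0.3], [-1.6, 0.4]]
foot [0.67341064 0.21194043 0.16609911] [0.67582976 0.21502231 0.16523892] [array([-1.4, -0.7]), array([0.7, 0.8])]
seat [ 0.57917043 -0.06655189  0.29976707] [ 0.59574848 -0.06727874  0.29654739] [array([-0.9, -5.7]), array([-1.1,  5.4])]
tube [0.6049 0.0128 0.2681] [275.81502647 160.33477095]
pivot [0.6414 0.109  0.1372] [243.48357683 162.43198669]
leg75 [0.6638 0.1781 0.1555] [219.55524638 153.64153706]
leg95@.7 [0.6486 0.1955 0.0988] [216.05481636 164.36561896]
leg80@.7 [0.6475 0.1819 0.1048] [220.28752662 164.0672276 ]
tube up [0.53290124 0.02967041 0.28      ]
```

Run:
```python
from h import *
import cv2
p=np.load("p.npy");out=[]
for n,(x,y,w,h,k) in dict(scene=(245,200,130,95,6),top=(195,135,130,115,6)).items():
  im=cv2.resize(d[n]["color"][y:y+h,x:x+w,::-1],None,fx=k,fy=k,interpolation=cv2.INTER_CUBIC)
  im=im[:570]if n=="scene" else im
  for lean,c in((.32,(0,0,255)),(.26,(0,255,0))):
    P=lambda X:tuple(((proj(n,X)-[x,y]+.5)*k-.5).round().astype(int).tolist())
    L=lambda a,b:cv2.line(im,P(frame(p,lean,np.array(a))),P(frame(p,lean,np.array(b))),c,1)
    L([0,-.122,.235],[0,.012,.235]);L([0,-.122,.1],[0,-.122,.265]);L([0,.012,.235],[0,.03,.115]);L([-.05,.06,.115],[.054,.06,.115]);L([.054,.06,.115],foot(0))
  J=lambda a,b:cv2.line(im,P(jig(p,a)),P(jig(p,b)),(255,0,0),1)
  for a,b in(((.056,-.116),(.078,-.116)),((.078,-.116),(.078,-.094)),((.078,-.094),(.056,-.094)),((.056,-.094),(.056,-.116))): J([*a,.165],[*b,.165])
  J([0,-.12,.045],[0,.12,.045])
  out.append(cv2.resize(im,(390,int(im.shape[0]/2))) if 0 else im)
H=max(i.shape[0] for i in out)
o=np.vstack([cv2.resize(i,None,fx=.6,fy=.6,interpolation=cv2.INTER_AREA) for i in out]) if 0 else np.hstack([cv2.resize(i,(400,int(i.shape[0]*400/i.shape[1]))) if 0 else cv2.copyMakeBorder(i,0,H-i.shape[0],0,0,0) for i in out])
# crop the interesting parts
a=out[0][40:420,60:]; b=out[1][90:520,40:]
a=cv2.resize(a,None,fx=.8,fy=.8);b=cv2.resize(b,None,fx=.8,fy=.8)
W=max(a.shape[1],b.shape[1])
o=np.vstack([cv2.copyMakeBorder(i,0,0,0,W-i.shape[1],cv2.BORDER_CONSTANT) for i in(a,b)])
print(o.shape);cv2.imwrite("pics/ov.png",o[:600])
```

```text
(648, 592, 3)
```

View pics/ov.png

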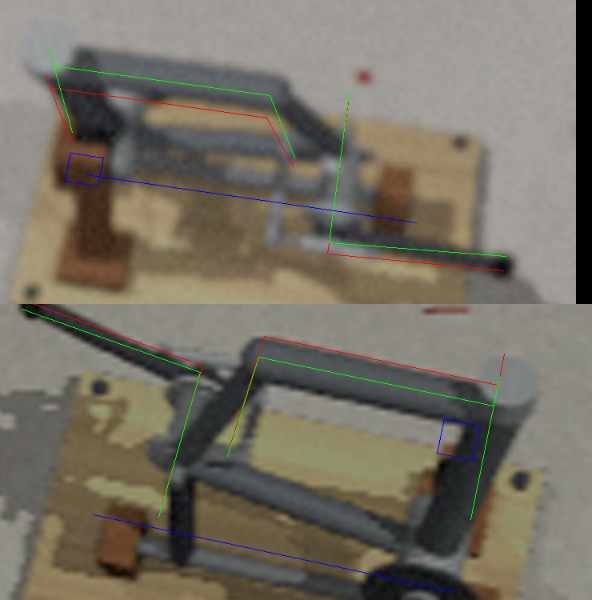

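Run:
```python
from h import *
p=np.load("p.npy")
def ray(n,q):
    s=d[n];R=np.asarray(s["R"]);t=np.asarray(s["t"]);c=-R.T@t
    v=R.T@np.array([(q[0]-s["cx"])/s["fx"],(q[1]-s["cy"])/s["fy"],1]);return c,v
def atz(n,q,z): c,v=ray(n,q);return c+v*(z-c[2])/v[2]
print("rod",[atz("top",px("top",*q),.045).round(4) for q in((190,328),(300,351),(370,366))])
def plane(n,a,b):
    c,v=ray(n,px(n,*a));_,w=ray(n,px(n,*b));m=np.cross(v,w);return c,m/np.linalg.norm(m)
def onray(a,pl): # top-view point, scene line
    c,v=ray("top",px("top",*a));o,m=pl;return c+v*(m@(o-c))/(m@v)
pl=plane("scene",(180,124),(415,153))
print("tube",[onray(q,pl).round(4) for q in((320,132),(404,151.5),(510,175))])
pl=plane("scene",(685,373),(530,343))
print("leg",[onray(q,pl).round(4) for q in((67,75),(130,102.5),(190,128))])
c,s=np.cos(p[2]),np.sin(p[2])
def inj(X): return np.round([c*(X[0]-p[0])+s*(X[1]-p[1]),-s*(X[0]-p[0])+c*(X[1]-p[1]),X[2]],4)
print("injig: rod",[inj(atz("top",px("top",*q),.045)) for q in((190,328),(370,366))],"tube",inj(onray((404,151.5),plane("scene",(180,124),(415,153)))),"foot",inj(tri({"top":px("top",67,75),"scene":px("scene",685,373)})))
```

```text
rod [array([0.5477, 0.1498, 0.045 ]), array([0.5318, 0.0811, 0.045 ]), array([0.5215, 0.0375, 0.045 ])]
tube [array([0.6007, 0.0587, 0.2778]), array([0.5897, 0.0141, 0.2758]), array([ 0.5763, -0.0423,  0.274 ])]
leg [array([0.673 , 0.2107, 0.1668]), array([0.658 , 0.1746, 0.1593]), array([0.6439, 0.1399, 0.1527])]
injig: rod [array([-0.0131,  0.0783,  0.045 ]), array([-0.0129, -0.0369,  0.045 ])] tube [ 0.0589 -0.0442  0.2758] foot [0.0951 0.1676 0.1661]
```

The frame is leaning about 0.31 rad. The rod sits 13 mm closer to the robot than the board fit put it, and I now have measured positions for the tube and leg. First move: rise and turn the tool, with the fingers closed.

Emit:
servo_tool(
  steps="0 0 -40 0 0 -0.116 0;0 0 -40 0 0 -0.116 0;0 0 -40 0 0 -0.116 0;0 0 -40 0 0 -0.116 0;0 0 0 0 0 -0.116 0;0 0 0 0 0 -0.116 0;0 0 0 0 0 -0.116 0;0 0 0 0 0 -0.116 0;0 0 0 0 0 -0.116 0",
  squeeze=40,
)

```text
time: 0.85
ee_pos: [0.1608, -0.5259, 0.4049]
ee_rot: [0.782, 0.624, 0.0, -0.0]
force: [0.7, -0.6, 0.4]
opening: -0.0002
grip_force: 0.0
```

```bash
cat >> h.py <<'E'
YAW=-.231; O=np.array([.5299,.0735,0]) # rod-based jig origin
XJ=np.array([np.cos(YAW),np.sin(YAW),0]);YJ=np.array([-np.sin(YAW),np.cos(YAW),0]);Z=np.array([0,0,1.])
def Rl(L): 
    fz=np.sin(L)*XJ+np.cos(L)*Z; fx=np.cos(L)*XJ-np.sin(L)*Z
    return np.column_stack([YJ,fx,-fz])
def delta(P,L):
    from station import telemetry
    o=telemetry.observe();R=Ro.from_quat(o["ee_rot"]).as_matrix()
    print("pos",o["ee_pos"].round(4),"d_mm",(R.T@(np.asarray(P)-o["ee_pos"])*1e3).round(1),"rot",Ro.from_matrix(R.T@Rl(L)).as_rotvec().round(3),"F",o["force"].round(1),"q",o["qpos"].round(2))
    print("cur R\n",R.round(3))
    # shift in final tool axes
    print("d in final axes",(Rl(L).T@(np.asarray(P)-o["ee_pos"])*1e3).round(1))
E
python3 - <<'E'
from h import *
fz=-Rl(.32)[:,2]
leg=np.array([.658,.1743,.1595])
delta(leg+fz*.07,.32)
E
```

```text
pos [ 0.1608 -0.5259  0.4049] d_mm [793.  351.1 179.4] rot [0.32  0.    0.007] F [ 0.7 -0.6  0.4] q [-1.34  0.24  1.24 -0.    1.67 -1.12]
cur R
 [[ 0.222  0.975 -0.   ]
 [ 0.975 -0.222  0.001]
 [ 0.001 -0.    -1.   ]]
d in final axes [795.4 384.4  61.2]
```

Emit:
servo_tool(
  steps="33 14.6 0 0 0 0 0;33 14.6 0 0 0 0 0;33 14.6 0 0 0 0 0;33 14.6 0 0 0 0 0;33 14.6 0 0 0 0 0;33 14.6 0 0 0 0 0;33 14.6 0 0 0 0 0;33 14.6 0 0 0 0 0;33 14.6 0 0 0 0 0;33 14.6 0 0 0 0 0;33 14.6 0 0 0 0 0;33 14.6 0 0 0 0 0;33 14.6 0 0 0 0 0;33 14.6 0 0 0 0 0;33 14.6 0 0 0 0 0;33 14.6 0 0 0 0 0;33 14.6 0 0 0 0 0;33 14.6 0 0 0 0 0;33 14.6 0 0 0 0 0;33 14.6 0 0 0 0 0",
)

```text
time: 2.52
ee_pos: [0.5964, 0.0518, 0.4049]
ee_rot: [0.784, 0.621, -0.0, -0.0]
force: [0.7, -1.2, 0.7]
opening: 0.0003
grip_force: 0.0
```

Emit:
servo_tool(
  steps="33 14.6 0 0 0 0 0;33 14.6 0 0 0 0 0;33 14.6 0 0 0 0 0;33 14.6 0 0 0 0 0;0 0 0 0.08 0 0 0;0 0 0 0.08 0 0 0;0 0 0 0.08 0 0 0;0 0 0 0.08 0 0 0;0 0 0 0 0 0 0",
)

```text
time: 3.27
ee_pos: [0.6793, 0.1638, 0.3944]
ee_rot: [0.773, 0.611, -0.107, -0.13]
force: [1.6, 0.7, -2.8]
opening: -0.0001
grip_force: 0.0
```

Run:
```python
from h import *
fz=-Rl(.32)[:,2]
leg=np.array([.658,.1743,.1595])
delta(leg+fz*.07,.32)
```

```text
pos [0.6793 0.1638 0.3944] d_mm [  6.3  54.9 159.2] rot [-0.019  0.005 -0.002] F [ 1.6  0.7 -2.8] q [0.15 0.93 0.24 0.16 2.28 0.46]
cur R
 [[ 0.229  0.918 -0.325]
 [ 0.973 -0.218  0.071]
 [-0.006 -0.332 -0.943]]
d in final axes [  5.3  51.9 160.3]
```

The tilted pose runs into the elbow limit (joint 3 at 0.24), so I'll push the leg with the tool vertical instead.

Emit:
servo_tool(
  steps="0 0 20 -0.1 0 0 0;0 0 20 -0.1 0 0 0;0 0 20 -0.1 0 0 0;0 0 20 0 0 0 0;0 0 20 0 0 0 0",
)

```text
time: 3.68
ee_pos: [0.6677, 0.1703, 0.329]
ee_rot: [0.783, 0.619, -0.033, -0.046]
force: [0.6, 0.2, -0.6]
opening: -0.0
grip_force: 0.0
```

Run:
```python
from h import *
leg=np.array([.658,.1743,.1595])
delta(leg+Z*.05,0)
```

```text
pos [0.6677 0.1703 0.329 ] d_mm [  1.    3.1 119.9] rot [-0.112 -0.006 -0.003] F [ 0.6  0.2 -0.6] q [0.18 0.66 0.81 0.05 1.77 0.42]
cur R
 [[ 0.232  0.967 -0.108]
 [ 0.973 -0.23   0.031]
 [ 0.005 -0.112 -0.994]]
d in final axes [  1.7 -10.3 119.5]
```

Emit:
servo_tool(
  steps="0 0 30 0 0 0 0;0 1 30 0 0 0 0;0 1 30 0 0 0 0;1 1 20 0 0 0 0;0 0 0 0 0 0 0",
)

```text
time: 4.1
ee_pos: [0.6575, 0.1737, 0.2137]
ee_rot: [0.783, 0.619, -0.037, -0.048]
force: [-0.1, -0.2, -0.4]
opening: -0.0003
grip_force: 0.0
```

Run:
```python
from h import *
from station import cams
import cv2
leg=np.array([.658,.1743,.1595])
delta(leg+Z*.05,.11)
o=[]
for n,(x,y,w,h) in dict(scene=(265,170,130,120),top=(180,100,130,120)).items():
    s=cams.snapshot(n); d[n]=s
    o.append(cv2.resize(s["color"][y:y+h,x:x+w,::-1],None,fx=3,fy=3,interpolation=cv2.INTER_CUBIC))
cv2.imwrite("pics/b.png",np.hstack(o))
```

```text
pos [0.6575 0.1737 0.2137] d_mm [0.7 0.9 4.2] rot [-0.012 -0.002 -0.003] F [-0.1 -0.2 -0.4] q [0.19 0.68 1.04 0.05 1.53 0.42]
cur R
 [[ 0.232  0.966 -0.118]
 [ 0.973 -0.23   0.03 ]
 [ 0.002 -0.122 -0.993]]
d in final axes [0.7 0.8 4.2]
```

View pics/b.png

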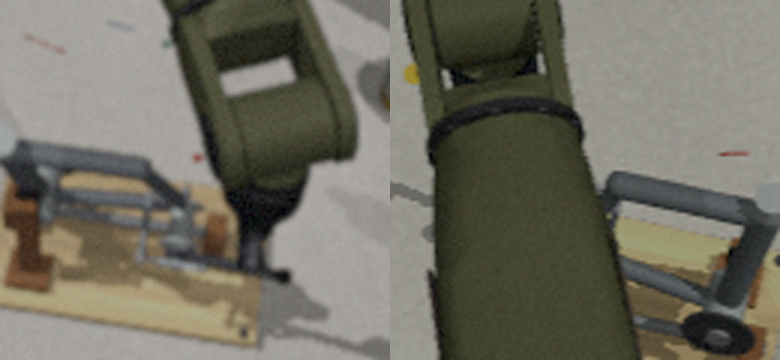

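The fingers stand directly above the leg, which passes behind them with its foot at px (285,275) in the scene view. Pushing down along the frame.

Emit:
servo_tool(
  steps="0 -1 10 0 0 0 0;0 -1 10 0 0 0 0;0 -1 8 0 0 0 0;0 -1 8 0 0 0 0;0 -2 8 0 0 0 0;0 -2 8 0 0 0 0",
)

```text
time: 4.7
ee_pos: [0.644, 0.1773, 0.1658]
ee_rot: [0.784, 0.618, -0.036, -0.049]
force: [0.3, 1.8, 4.2]
opening: -0.0
grip_force: 1.9
```

Emit:
servo_tool(
  steps="0 -2 8 0 0 0 0;0 -2 8 0 0 0 0",
)

```text
time: 4.87
ee_pos: [0.6383, 0.1788, 0.1506]
ee_rot: [0.784, 0.618, -0.036, -0.048]
force: [0.5, 1.7, 2.6]
opening: -0.0004
grip_force: 1.4
```

Emit:
servo_tool(
  steps="0 -2 8 0 0 0 0;0 -2 8 0 0 0 0;0 -2 8 0 0 0 0",
)

```text
time: 5.12
ee_pos: [0.6295, 0.1806, 0.1268]
ee_rot: [0.784, 0.618, -0.037, -0.049]
force: [-0.2, -0.1, 0.4]
opening: -0.0002
grip_force: 0.0
```

The force dropped to zero, so the leg seems to have snapped over. I'll retreat straight up, then go above the tube.

Emit:
servo_tool(
  steps="0 4 -20 0 0 0 0;0 4 -25 0 0 0 0;0 4 -30 0 0 0 0;0 4 -35 0 0 0 0;0 4 -35 0 0 0 0;0 0 -40 0 0 0 0;0 0 -40 0 0 0 40;0 0 -20 0 0 0 85;-30 0 0 0 0 0 85;-30 0 0 0 0 0 85;-30 0 0 0 0 0 85;-30 0 0 0 0 0 85;-30 0 0 0 0 0 85;0 0 0 0 0 0 85",
)

```text
time: 6.28
ee_pos: [0.6422, 0.0177, 0.3678]
ee_rot: [0.785, 0.616, -0.037, -0.048]
force: [-0.5, 0.4, 0.5]
opening: 0.0852
grip_force: 0.0
```

Run:
```python
from h import *
from station import cams
import cv2
tube=np.array([.5897,.0141,.2758])
delta(tube-Rl(.31)[:,2]*.08,.31)
o=[]
for n,(x,y,w,h) in dict(scene=(245,170,130,120),top=(180,120,130,120)).items():
    s=cams.snapshot(n); d[n]=s
    o.append(cv2.resize(s["color"][y:y+h,x:x+w,::-1],None,fx=3,fy=3,interpolation=cv2.INTER_CUBIC))
cv2.imwrite("pics/c.png",np.hstack(o))
```

```text
pos [0.6422 0.0177 0.3678] d_mm [-15.8 -23.6  18.7] rot [ 0.189 -0.004 -0.008] F [-0.5  0.4  0.5] q [-0.04  0.54  0.91  0.03  1.81  0.21]
cur R
 [[ 0.237  0.964 -0.117]
 [ 0.971 -0.235  0.031]
 [ 0.002 -0.121 -0.993]]
d in final axes [-15.5 -19.8  22.9]
```

View pics/c.png

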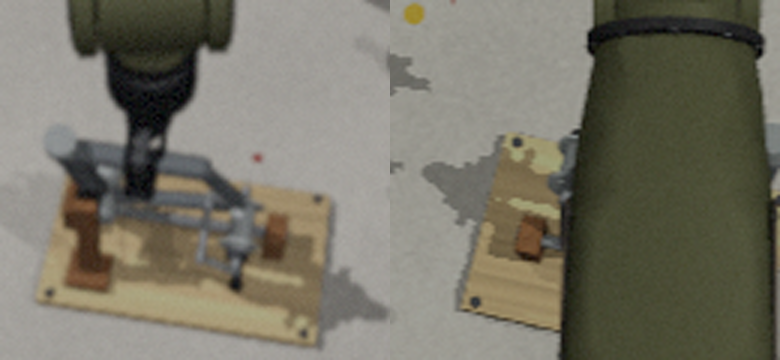

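The leg is now straight down (foot at px (235,283) below the hub in the scene view) and the frame is still leaning. Next: align above the tube.

Emit:
servo_tool(
  steps="0 0 0 0.095 0 0 85;0 0 0 0.095 0 0 85;-8 -10 0 0 0 0 85;-7.5 -10 0 0 0 0 85;0 0 10 0 0 0 85;0 0 0 0 0 0 85",
)

```text
time: 6.88
ee_pos: [0.6176, 0.0135, 0.3631]
ee_rot: [0.775, 0.612, -0.095, -0.123]
force: [0.5, 0.4, -0.6]
opening: 0.0851
grip_force: 0.0
```

Run:
```python
from h import *
tube=np.array([.5897,.0141,.2758])
delta(tube+Rl(.31)[:,2]*.005,.31)
def fr(L,X): X=Ro.from_euler("y",L).apply(X)+[0,0,.045]; return O+Ro.from_euler("z",YAW).apply(X)
q=proj("scene",fr(.32,foot(1.8)));print("foot1.8 in crop",(q-[245,170])*3)
```

```text
pos [0.6176 0.0135 0.3631] d_mm [-6.2  1.  96.4] rot [-0.003 -0.004 -0.002] F [ 0.5  0.4 -0.6] q [-0.06  0.59  0.87  0.06  1.99  0.19]
cur R
 [[ 0.232  0.926 -0.299]
 [ 0.973 -0.22   0.074]
 [ 0.003 -0.308 -0.951]]
d in final axes [-5.8  0.7 96.4]
foot1.8 in crop [234.92387315 276.98749817]
```

Emit:
servo_tool(
  steps="-2 0 20 0 0 0 85;-2 0.5 20 0 0 0 85;-2 0.5 20 0 0 0 85;0 0 15 0 0 0 85;0 0 11 0 0 0 85;0 0 10 0 0 0 85;0 0 0 0 0 0 85",
)

```text
time: 7.47
ee_pos: [0.5884, 0.0147, 0.2709]
ee_rot: [0.775, 0.612, -0.096, -0.124]
force: [0.2, -0.0, -0.2]
opening: 0.085
grip_force: 0.0
```

Emit:
servo_tool(
  steps="0 0 0 0 0 0 70;0 0 0 0 0 0 60;0 0 0 0 0 0 50;0 0 0 0 0 0 40;0 0 0 0 0 0 30;0 0 0 0 0 0 30;0 0 0 0 0 0 10;0 0 0 0 0 0 10;0 0 0 0 0 0 10",
  squeeze=25,
)

```text
time: 8.22
ee_pos: [0.589, 0.0136, 0.2732]
ee_rot: [0.776, 0.612, -0.094, -0.122]
force: [2.8, 0.7, 2.0]
opening: 0.0237
grip_force: 24.9
```

Run:
```python
from h import *
from station import cams
import cv2
tube=np.array([.5897,.0141,.2758])
delta(tube+Rl(.31)[:,2]*.005,.31)
s=cams.snapshot("scene"); cv2.imwrite("pics/d.png",cv2.resize(s["color"][170:290,245:375,::-1],None,fx=4,fy=4,interpolation=cv2.INTER_CUBIC))
```

```text
pos [0.589  0.0136 0.2732] d_mm [ 0.6 -0.2  2.3] rot [-0.    -0.005 -0.003] F [2.8 0.7 2. ] q [-0.06  0.54  1.15  0.06  1.76  0.18]
cur R
 [[ 0.233  0.926 -0.296]
 [ 0.972 -0.221  0.074]
 [ 0.003 -0.305 -0.952]]
d in final axes [ 0.7 -0.2  2.3]
```

View pics/d.png

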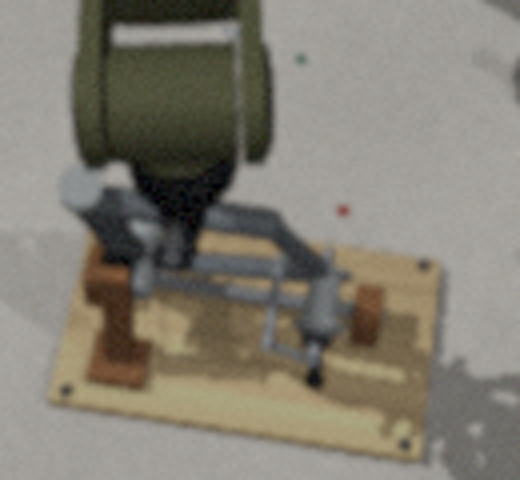

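The tube is gripped (opening 23.7 mm at 25 N) and the leg is still down. Now I squeeze firmly and swing the frame slowly about the rod.

Emit:
servo_tool(
  steps="0 0 0 0 0 0 10;0 0 0 0 0 0 10;0 -1.2 0 -0.005 0 0 10;0 -2.3 0 -0.01 0 0 10;0 -4.6 0.05 -0.02 0 0 10;0 -4.6 0.05 -0.02 0 0 10;0 -4.6 0.05 -0.02 0 0 10;0 -4.6 0.05 -0.02 0 0 10;0 -4.6 0.05 -0.02 0 0 10;0 -4.6 0.05 -0.02 0 0 10;0 -4.6 0.05 -0.02 0 0 10;0 0 0 0 0 0 10",
  squeeze=60,
)

```text
time: 9.27
ee_pos: [0.5545, 0.022, 0.2821]
ee_rot: [0.783, 0.618, -0.046, -0.062]
force: [1.9, 0.7, 5.3]
opening: 0.0227
grip_force: 62.1
```

Emit:
servo_tool(
  steps="0 -4.6 0.05 -0.02 0 0 10;0 -4.6 0.05 -0.02 0 0 10;0 -4.6 0.05 -0.02 0 0 10;0 -4.6 0.05 -0.02 0 0 10;0 -4.6 0.05 -0.02 0 0 10;0 -4.6 0.05 -0.02 0 0 10;0 -2.3 0 -0.01 0 0 10;0 -2.3 0 -0.01 0 0 10;0 0 0 0 0 0 10;0 0 0 0 0 0 10",
)

```text
time: 10.1
ee_pos: [0.524, 0.0295, 0.2852]
ee_rot: [0.785, 0.619, -0.003, -0.007]
force: [-0.5, 1.5, 12.4]
opening: 0.0229
grip_force: 62.8
```

Run:
```python
from h import *
from station import cams
import cv2
delta(np.array([.5203,.0326,.275]),0)
o=[]
for n,(x,y,w,h) in dict(scene=(245,170,130,120),top=(180,120,130,120)).items():
    s=cams.snapshot(n); cv2.imwrite(f"pics/raw_{n}.png",s["color"][:,:,::-1])
    o.append(cv2.resize(s["color"][y:y+h,x:x+w,::-1],None,fx=3,fy=3,interpolation=cv2.INTER_CUBIC))
cv2.imwrite("pics/e.png",np.hstack(o))
```

```text
pos [0.524  0.0295 0.2852] d_mm [ 2.1 -4.2 10.2] rot [-0.015 -0.004 -0.004] F [-0.5  1.5 12.4] q [-0.02  0.22  1.53  0.01  1.41  0.22]
cur R
 [[ 0.233  0.972 -0.014]
 [ 0.972 -0.233  0.008]
 [ 0.004 -0.015 -1.   ]]
d in final axes [ 2.2 -4.3 10.2]
```

View pics/e.png

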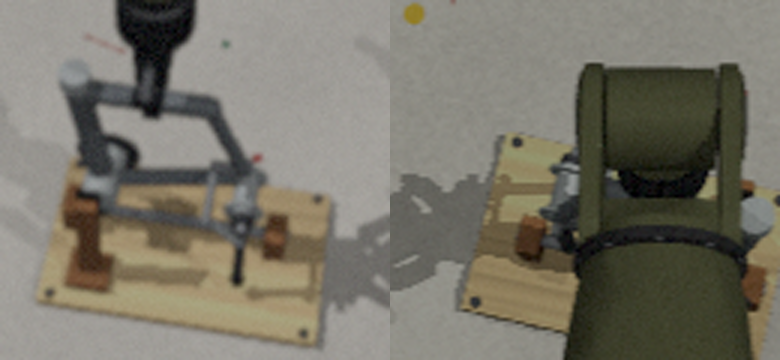

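The frame is nearly upright. The seat cap is at scene px (75,75) and top px (755,218), and the leg points straight down. I'll correct the small remaining lean and ease the 12 N downward push.

Emit:
servo_tool(
  steps="0 -1.2 -0.5 -0.005 0 0 10;0 -1.2 -0.5 -0.005 0 0 10;0 -1.2 0 -0.005 0 0 10;0 -1.0 0 -0.003 0 0 10;0 0 0 0 0 0 10;0 0 0 0 0 0 10;0 0 0 0 0 0 10",
)

```text
time: 10.78
ee_pos: [0.5194, 0.0306, 0.2853]
ee_rot: [0.785, 0.619, 0.002, -0.001]
force: [0.1, 2.6, 6.8]
opening: 0.0229
grip_force: 62.1
```

Run:
```python
from h import *
from station import cams
import cv2
print("before:seat",tri({"scene":np.array([270,195.]),"top":np.array([301.7,192.7])}),"upright",O+YJ*-.122+Z*.31)
delta(np.array([.5203,.0326,.285]),0)
o=[]
for n,(x,y,w,h) in dict(scene=(250,175,50,60),top=(270,165,50,60)).items():
    s=cams.snapshot(n)
    im=cv2.resize(s["color"][y:y+h,x:x+w,::-1],None,fx=8,fy=8,interpolation=cv2.INTER_CUBIC)
    q=(proj(n,O+YJ*-.122+Z*.31)-[x,y]+.5)*8-.5; cv2.circle(im,tuple(q.astype(int).tolist()),3,(0,0,255),-1)
    o.append(im)
cv2.imwrite("pics/f.png",np.hstack(o))
```

```text
before:seat [ 0.5055884  -0.04955486  0.30388168] upright [ 0.50196797 -0.04525943  0.31      ]
pos [0.5194 0.0306 0.2853] d_mm [2.2 0.4 0.3] rot [ 0.001 -0.004 -0.004] F [0.1 2.6 6.8] q [-0.01  0.2   1.55  0.    1.39  0.22]
cur R
 [[ 0.233  0.972  0.002]
 [ 0.972 -0.233  0.003]
 [ 0.004  0.001 -1.   ]]
d in final axes [2.2 0.4 0.3]
```

View pics/f.png

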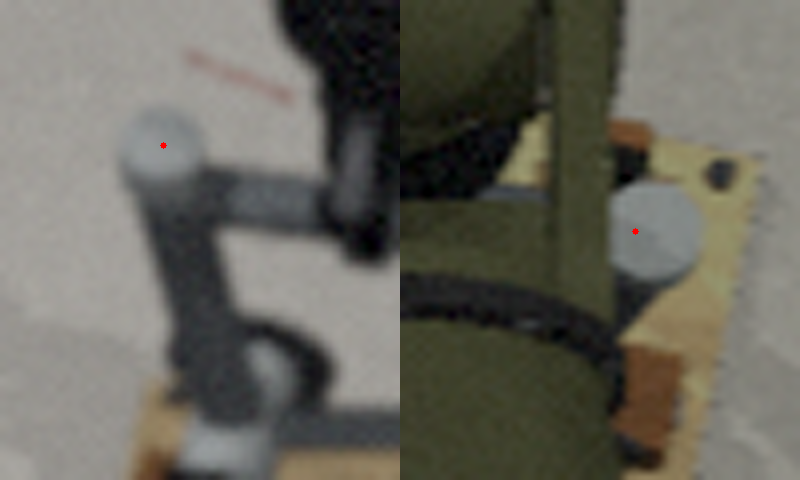

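The model's upright mark sits on the seat cap to within about a pixel across the tipping direction in both views, and the arm pose agrees. I'll hold, settle, and hand in.

Emit:
servo_tool(
  steps="0 0 0 0 0 0 10;0 0 0 0 0 0 10;0 0 0 0 0 0 10;0 0 0 0 0 0 10;0 0 0 0 0 0 10;0 0 0 0 0 0 10;0 0 0 0 0 0 10;0 0 0 0 0 0 10",
)

```text
time: 11.55
ee_pos: [0.5195, 0.0305, 0.2853]
ee_rot: [0.785, 0.619, 0.002, -0.001]
force: [-0.2, 2.8, 7.0]
opening: 0.0229
grip_force: 62.1
```

```bash
python3 -c "
from station import workorder
print(workorder.finish_job())"
```

```text
the job is handed in; nothing more can be done
None
```

I flipped the kickstand fully down while the frame was still leaning, then brought the frame upright and handed the job in at about 11.6 s with it held still in the gripper; no verdict came back.

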